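Feel for the release notch in a print bed's edge and press the key inside

ROBOT

A 6-joint arm with a two-finger parallel gripper is mounted at the origin on the work surface. World frame = base frame: x ahead of the robot, y to its left, z up, the work surface at z = 0. Lengths are in m, angles in degrees, forces in N, time in s.
With the tool pointing down it reaches from about 0.4 to 0.825 m from the base axis. Payload 7 kg.
Tool frame: the origin (TCP) lies midway between the tips of the shut fingers; the grasp point (between the pads) lies 19 mm behind it; z points along the fingers, y is the direction in which the jaws open and shut (so a half turn about z gives the same grasp; the last joint's range is limited). The gripper opens to 88 mm and grips with 3 to 60 N. Pads are 19 mm wide; open, the fingers measure 130 mm over their backs; the gripper's body (78 mm by 193 mm) begins 47 mm behind the grasp point.
Start: joints at [81.48, 20.546, 0.682, 0, -70.136, -16.507], TCP at [0.286, 0.612, 0.204] pointing down, gripper open.
Joint ranges: [-176.03, 176.03], [-82.01, 121.73], [-58.28, 71.71], [-173.87, 95.51], [-174.79, -0.11], [-173.66, 173.66]. Speed limits (degrees/s): [136.94, 136.94, 172.46, 180, 180, 180].

INTERFACE

Orientations are given as a 3x3 rotation matrix whose columns are the frame's x, y, z axes.
In Python, from rig import robot gives the robot as it stands. Calls block until the motion is done:
- robot.goto(position, orientation): joint-space move of the TCP to a pose.
- robot.servo_line(position, ori=None, speed=0.15): straight line of the TCP; ori=None keeps the orientation; speed is the mean speed in m/s.
- robot.movej(angles): joint-space move.
- robot.move_gripper(opening): opening from 0.0 (shut) to 1.0 (fully open); the grip force is fixed at half the most; returns when the fingers have stopped.
- robot.dwell(seconds).
- robot.ik(position, orientation): joint angles nearest the present ones, or None.
- robot.grab_frame(name): name is "scene" or "side" or "wrist"; returns (picture, depth): 480x640x3 uint8, red, green, blue; 480x640 float32, m along the optical axis (not along the pixel's ray), 0 where there is no reading.
- robot.camera_info(name): a dict with "vfov" (degrees; the focal length in pixels is half the picture's height over the tangent of half this angle, whatever the lens; pixels are square), "cx", "cy" (the principal point, pixels), "view" (4x4, takes a point from world to camera coordinates); the wrist camera has in their place "T_tool_cam" (4x4, takes a point from camera to tool coordinates, whose origin is the TCP and whose axes are the flange's). Camera axes: x right, y down, z forward; pixel columns grow to the right and rows downward; lengths in m; the calibration is good to about 2 mm. A picture is of the moment at which its call begins: read the wrist's pose just before it. camera_info takes no time and is no camera call.
A pose or a line that the arm cannot do raises robot.Unreachable and nothing moves.
- robot.job_done(): hands the job in, once; it reports no verdict.
Readings, each from a call of its own:
- robot.read_t(): time.
- robot.read_qpos(): joint angles.
- robot.read_qvel(): joint speeds.
- robot.read_effort(): joint torques, N m.
- robot.read_position(): TCP position.
- robot.read_tcp_rot(): TCP orientation.
- robot.read_force(): force on the tool from outside, world axes, zero at the start.
- robot.read_ft_torque(): the same for the moment, N m.
- robot.read_grip_width(): opening from 0.0 (shut) to 1.0 (fully open).
Only numpy, scipy, OpenCV 4.12 (cv2) and the standard library are available. Lean on these libraries where they do the work, as an engineer would, in place of code of your own. Each camera call takes 0.05 s, during which the arm holds its last target. There are 200 camera calls.

TASK

The print is clamped on the print bed and the clamp's release key is sunk in a notch somewhere along the wooden batten on the bed's robot side. Starting near either end of the batten, feel your way lightly along its top with a fingertip, in towards the middle until you find the notch, then press the key inside it fully home, so that the clamp bar lifts and stays up, and take the hand away. Do not touch the clamp bar itself, and leave the bottles, cup, jar and brush where they are; nothing is to be picked up.

Things in the scene. Friction and masses are not known exactly. Their poses are not given: they have to be found in the camera images.
- print_bed: Fixed print bed: a glass-topped board 260 (x) by 480 (y) mm, top 30 mm above the table, a sheet on it. Origin: centre of the underside, on the table; z up, +x away from the robot at zero yaw, y along the batten; yaw within 0.15 rad. The wooden batten is its -x (robot) edge.
- batten_mid (a point): Middle of the wooden batten's top line (not the notch), 52 mm above the table. The batten is 34 mm wide, 480 mm long along the bed's y (to 240 mm either side). One notch cuts right across it, 46 mm long; its place is NOT given: its centre lies anywhere within 70 mm either way of this point, along the bed's y. Elsewhere the top is level and unbroken.
- release_key (a joint): Travel of the steel key lying in the notch, 43 mm (bed y) by 30 mm, its flat top 16 mm below the batten's top when up. In m: 0 = up, 0.008 = pressed fully down against its stop. It takes about 6 N to push down and stays where it is left; it moves straight down and through a linkage lifts the clamp bar.
- clamp_bar: Flat aluminium clamp bar, 400 mm long in y, 36 mm wide, 6 mm thick, hinged on the bed close behind the batten. Origin: middle of its hinge, at x = -78 mm, y = 0, z = 32 mm in the bed's frame. Flat (its z vertical) while clamped; its far edge rises, turning about y, by 0.44 rad when the key is fully down. Not to be touched.
- bottle_a_mid (a point): Centre of a dropper ink bottle, 38 mm across, 90 mm tall, standing on the bed's glass. Leave it.
- bottle_b_mid (a point): Centre of a like bottle standing on the table to the left of the bed. Leave it.
- bottle_c_mid (a point): Centre of a third such bottle, also left of the bed. Leave it.
- cup_a_mid (a point): Centre of an open white cup, 68 mm across, 55 mm tall, standing on the bed's glass. Leave it.
- jar_a_mid (a point): Centre of a jar, 68 mm across, 85 mm tall, on the table to the right of the bed. Leave it.
- brush_a_mid (a point): Middle of a paint brush lying on the table between the robot and the bed, roughly along y. Leave it.

How it is judged (in metres and radians):
On the way, in this order (a step that is already met when the one before it is completed fails the run):
1. a fingertip touches the top of the batten near one of its ends (x of the grasp point in the frame of print_bed between -0.17 and -0.065 m and contact force between the fingers and print_bed above 0.3 N and (y of the grasp point in the frame of print_bed above 0.17 m or y of the grasp point in the frame of print_bed below -0.17 m) and value of joint release_key below 0.002 m), for 0.04 s.
2. the fingertip feels the batten again farther in, towards the middle (x of the grasp point in the frame of print_bed between -0.17 and -0.065 m and contact force between the fingers and print_bed above 0.3 N and y of the grasp point in the frame of print_bed between -0.15 and 0.15 m and value of joint release_key below 0.002 m), for 0.04 s.
3. the key in the notch is pressed home (value of joint release_key above 0.0065 m), for 0.1 s.
At the end, for the whole second after the job is handed in: The release key is down at least 6.5 of its 8 mm and at rest, the clamp bar is up by at least 0.33 rad and at rest, and every bottle, cup, jar and brush is within 20 mm of its start (value of joint release_key above 0.0065 m and velocity of joint release_key below 0.005 m/s and angle between clamp_bar's own z axis and vertical above 0.33 rad and angular speed of clamp_bar below 0.1 rad/s and not (distance of bottle_a_mid from where it was at the start of the episode above 0.02 m) and not (distance of bottle_b_mid from where it was at the start of the episode above 0.02 m) and not (distance of bottle_c_mid from where it was at the start of the episode above 0.02 m) and not (distance of cup_a_mid from where it was at the start of the episode above 0.02 m) and not (distance of jar_a_mid from where it was at the start of the episode above 0.02 m) and not (distance of brush_a_mid from where it was at the start of the episode above 0.02 m)); the robot touches nothing.
It fails at once if the clamp bar is lifted or pushed by the hand (contact force between any of the fingers, the arm and clamp_bar above 2 N).
It fails at once if the batten or key is leaned on hard (over 70 N) (contact force between the fingers and anything else above 70 N).
It fails at once if a bystander is moved or lifted by more than 20 mm (distance of any of bottle_a_mid, bottle_b_mid, bottle_c_mid, cup_a_mid, jar_a_mid, brush_a_mid from where it was at the start of the episode above 0.02 m).
It also fails if it takes over 72 s, if anything falls off the work surface, if the arm or the gripper's body presses on something with over 40 N, if the wrist force passes 120 N, or if a joint passes its speed limit or range.

## Working session

There is one attempt and no reset: what is moved stays moved. The work goes in short steps, each a Python script; the robot and the scene stay as the last script left them, time stands still between calls to the robot, and variables do not carry over. Pictures are saved under pics/ and viewed, about 8 in all and at most 12, crops included, and the job is handed in when it is done.

```bash
mkdir -p pics; ls; cat > h.py <<'E'
import numpy as np, cv2
from rig import robot
def save(name,fn):
    im,d=robot.grab_frame(name); cv2.imwrite(f'pics/{fn}.png',im[:,:,::-1]); np.save(f'pics/{fn}.npy',d); return im,d
def cloud(name,d):
    c=robot.camera_info(name); f=d.shape[0]/2/np.tan(np.radians(c['vfov'])/2)
    v,u=np.mgrid[:d.shape[0],:d.shape[1]]
    P=np.stack([(u-c['cx'])/f*d,(v-c['cy'])/f*d,d],-1)
    V=np.linalg.inv(np.array(c['view'])); W=P@V[:3,:3].T+V[:3,3]; W[d==0]=np.nan; return W
E
python3 - <<'E'
from h import *
for n in('scene','side'):
    im,d=save(n,n+'0'); print(robot.camera_info(n))
print(robot.read_t(),robot.read_tcp_rot(),robot.read_force())
E
```

```text
pics
{'vfov': 53.34322811257377, 'cx': 313.8703031885048, 'cy': 236.4153520784827, 'view': array([[-0.1628624 ,  0.98647851,  0.01832999,  0.10321046],
       [ 0.62170296,  0.11703032, -0.77446067, -0.31642249],
       [-0.76613398, -0.11473472, -0.63235645,  1.55075202],
       [ 0.        ,  0.        ,  0.        ,  1.        ]])}
{'vfov': 50.16297915711632, 'cx': 326.0238406321044, 'cy': 238.4394145102871, 'view': array([[ 0.99426875, -0.10660706, -0.00803633, -0.5945212 ],
       [-0.08564577, -0.74926954, -0.65670386,  0.08893287],
       [ 0.06398789,  0.6536284 , -0.75410574,  1.16211319],
       [ 0.        ,  0.        ,  0.        ,  1.        ]])}
0.1 [[ 9.06060833e-01 -4.23147185e-01 -4.76783962e-04]
 [-4.23147423e-01 -9.06059760e-01 -1.40355007e-03]
 [ 1.61913499e-04  1.47345165e-03 -9.99998901e-01]] [-0.15608609  0.2559987   0.14530135]
```

View pics/scene0.png

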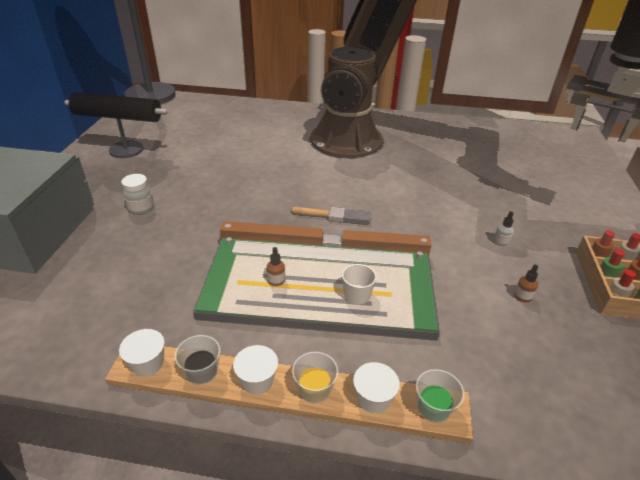

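View pics/side0.png

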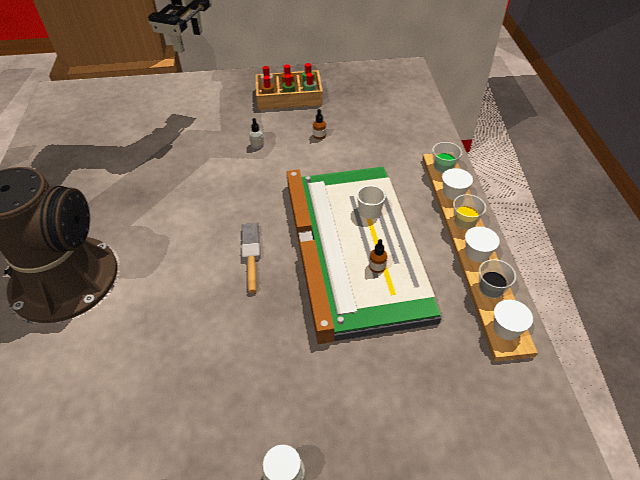

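The scene picture shows the batten from about (222,232) to (430,242), with the notch at about (332,238). In the side picture it runs (293,172) to (325,335), with the notch near (306,237). Next I measure it from depth.

```bash
python3 - <<'E'
from h import *
for n,c in(('scene',(215,435,215,260)),('side',(283,338,165,345))):
    W=cloud(n,np.load(f'pics/{n}0.npy')); im=cv2.imread(f'pics/{n}0.png').astype(int)
    m=np.zeros(W.shape[:2],bool); m[c[2]:c[3],c[0]:c[1]]=1
    b,g,r=im[...,0],im[...,1],im[...,2]
    m&=(r>1.6*b)&(r>1.3*g)&(abs(W[...,2]-.052)<.006)
    P=W[m]; (cx,cy),sz,a=cv2.minAreaRect(P[:,:2].astype(np.float32)); box=cv2.boxPoints(((cx,cy),sz,a))
    print(n,len(P),np.median(P[:,2]),(cx,cy),sz,a,box.tolist())
    o=P[:,:2].mean(0); _,_,v=np.linalg.svd(P[:,:2]-o); ax=v[0]*np.sign(v[0][1]); nx=np.array([ax[1],-ax[0]])
    s=(P[:,:2]-[cx,cy])@ax; h,e=np.histogram(s,bins=np.arange(-.26,.26,.01)); print('yaw',np.arctan2(-ax[0],ax[1]),'o',o,h.tolist())
    t=(P[:,:2]-[cx,cy])@nx; print(np.percentile(t,[1,5,50,95,99]))
    # brush / objects height above table near the approach
W=cloud('side',np.load('pics/side0.npy'))
for nm,c in(('brush',(240,262,222,294)),('bottleA',(368,390,240,272)),('cup',(357,386,187,222))):
    P=W[c[2]:c[3],c[0]:c[1]].reshape(-1,3);P=P[P[:,2]>(.008 if nm=='brush' else .06)];print(nm,np.percentile(P,[2,50,98],axis=0))
E
```

```text
scene 1972 0.049820806751602276 (0.5562520623207092, 0.009404286742210388) (0.0408170260488987, 0.4797544479370117) 4.12845516204834 [[0.5186270475387573, 0.24718980491161346], [0.5531659126281738, -0.23131977021694183], [0.5938770771026611, -0.2283812314271927], [0.5593382120132446, 0.2501283288002014]]
yaw 0.0682913721030441 o [0.55777801 0.01204863] [0, 0, 42, 29, 41, 47, 44, 45, 41, 46, 43, 47, 45, 45, 47, 47, 46, 45, 45, 45, 44, 47, 46, 46, 45, 26, 0, 0, 0, 0, 37, 51, 46, 43, 53, 44, 51, 45, 47, 48, 45, 53, 43, 51, 47, 48, 47, 53, 29, 47, 0]
[-0.0180255  -0.01580769  0.00231455  0.01721499  0.01846824]
side 2153 0.05169512728353809 (0.5555732250213623, 0.00807565450668335) (0.03318522870540619, 0.4831942915916443) 3.9778928756713867 [[0.5222606062889099, 0.24793972074985504], [0.5557805895805359, -0.23409052193164825], [0.5888858437538147, -0.23178841173648834], [0.5553658604621887, 0.25024181604385376]]
yaw 0.07026110188694963 o [ 0.55780395 -0.02970845] [0, 18, 76, 43, 69, 69, 68, 67, 61, 67, 62, 60, 63, 59, 56, 63, 58, 46, 58, 52, 48, 54, 49, 48, 54, 23, 0, 0, 0, 6, 55, 39, 46, 41, 40, 43, 40, 36, 37, 40, 39, 36, 38, 39, 33, 36, 34, 33, 21, 26, 4]
[-0.01629854 -0.01519221 -0.00053285  0.01439463  0.01572229]
brush [[ 0.40467263 -0.09267778  0.0107963 ]
 [ 0.42553192  0.01840344  0.01766501]
 [ 0.44362759  0.10098625  0.02203609]]
bottleA [[ 0.68763047 -0.0907109   0.06138079]
 [ 0.70273174 -0.07918314  0.07829511]
 [ 0.72117899 -0.06409494  0.11733871]]
cup [[0.68495812 0.06620534 0.06057884]
 [0.71668917 0.10481937 0.07458107]
 [0.746492   0.13015294 0.08697365]]
```

```bash
cat >> h.py <<'E'
psi=.069; bx=np.array([np.cos(psi),np.sin(psi)]); by=np.array([-bx[1],bx[0]]); MID=np.array([.556,.0085])
def R(sg):
    y=np.r_[sg*bx,0]; z=np.array([0,0,-1.]); return np.column_stack([np.cross(y,z),y,z])
def pt(s,z,off=-.006): return np.r_[MID+bx*off+by*s,z]
def inbed():  # s, x offset from batten mid, z
    p=np.array(robot.read_position()); d=p[:2]-MID; return np.round([d@by,d@bx,p[2]],4)
def fz(): return np.mean([robot.read_force()[2] for _ in range(3)])
E
python3 - <<'E'
from h import *
robot.move_gripper(0.0)
c=[]
for sg in(1,-1):
    q=robot.ik(pt(.2,.17),R(sg)); print(sg,q)
    if q is not None: c.append((np.abs(np.array(q)-robot.read_qpos()).max(),sg))
sg=min(c)[1]; print('use',sg)
robot.goto(pt(.2,.17),R(sg)); robot.servo_line(pt(.2,.075),speed=.15)
robot.dwell(.2); print(robot.read_t(),inbed(),robot.read_force(),robot.read_grip_width())
save('side','side1'); im=cv2.imread('pics/side1.png')[90:330,230:450]; cv2.imwrite('pics/side1c.png',cv2.resize(im,None,fx=2.4,fy=2.4))
E
```

```text
1 [ 40.64978377  12.62246842 -15.03820923   0.         -62.33932235
 143.30362502]
-1 [ 40.64978377  12.62246842 -15.03820923   0.         -62.33932235
 -36.69637498]
use -1
4.25 [ 0.2004 -0.0054  0.0761] [ 0.39683493 -0.30467709 -0.97960412] 0.00700755266178117
```

View pics/side1c.png

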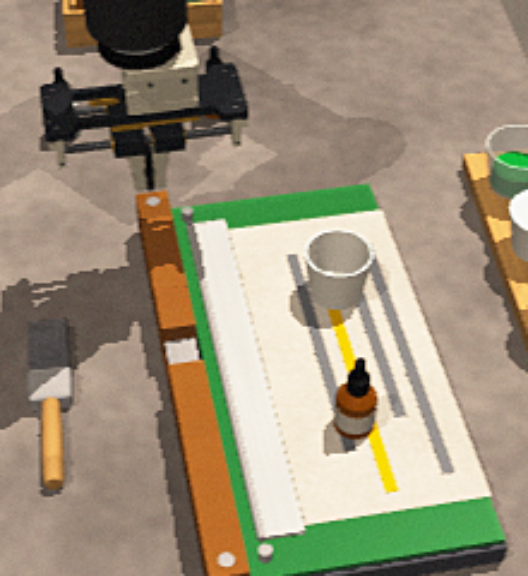

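The shut fingers (narrow tips) are above the batten's left end at crop (150,190). The notch with the steel key is at (182,350) and the clamp bar is flat. Next I descend until contact and slide inward lightly.

```bash
python3 - <<'E'
from h import *
f0=fz(); robot.servo_line(pt(.2,.057),speed=.06)
z=.057
while z>.044:
    z-=.0007; robot.servo_line(pt(.2,z),speed=.02); f=fz()-f0
    if f>3: break
print('touch',robot.read_t(),z,inbed(),f)
robot.dwell(.1); f=fz()-f0; print('held',f)
if f>1.5:
    log=[]; s=.2
    while s>.012:
        s-=.008; robot.servo_line(pt(s,z),speed=.04); F=np.array(robot.read_force()); f=F[2]-f0
        b=inbed(); log.append((round(s,3),round(z,4),b[2],round(f,1),round(float(np.hypot(F[0],F[1])),1)))
        if f>8: z+=.0004
        elif f<2 : 
            if s<.15 and f<.8 and s<.09: break
            z-=.0004
        if f>30 or np.hypot(F[0],F[1])>20: break
    for l in log: print(*l)
print(robot.read_t(),inbed(),f0)
E
```

```text
touch 9.5 0.04370000000000002 [ 0.2    -0.006   0.0436] -1.538844239872824
held -0.2610346240388854
9.6 [ 0.2    -0.006   0.0437] 0.5679198459295713
```

```bash
python3 - <<'E'
from h import *
print([np.round(robot.read_force(),2).tolist() for _ in range(3)])
a=save('side','side2')[0]; b=save('scene','scene2')[0]
A=cv2.resize(a[120:230,240:350],(400,400),interpolation=cv2.INTER_CUBIC);B=cv2.resize(b[150:260,360:470],(400,400),interpolation=cv2.INTER_CUBIC)
cv2.imwrite('pics/c2.png',np.hstack([A,B])[:,:,::-1])
E
```

```text
[[0.35, -1.02, 0.31], [0.35, -1.02, 0.31], [0.35, -1.02, 0.31]]
```

View pics/c2.png

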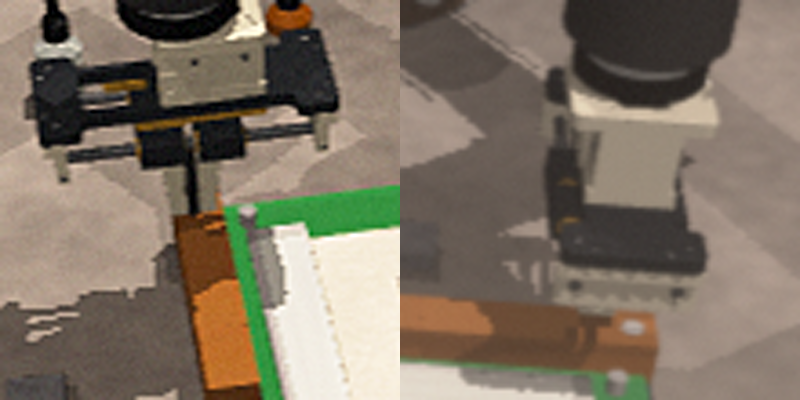

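Left half: the finger tips end at (190,213), hidden by the batten's far end. Right half: the fingers are hidden behind the batten. So the tip seems to be off the batten, and I'm comparing the fingers' depth points with the reported TCP.

```bash
python3 - <<'E'
from h import *
for k,n in((.2,'side1'),(.2,'side2')):
    d=np.load(f'pics/{n}.npy'); W=cloud('side',d)
    X=W[100:200,270:320].reshape(-1,3); D=(X[:,:2]-MID); s=D@by; t=D@bx
    m=(X[:,2]>.056)&(X[:,2]<.13)&(abs(t)<.05)&(s>.1)&(s<.4)
    for lo in np.arange(.056,.13,.008):
        mm=m&(X[:,2]>=lo)&(X[:,2]<lo+.008)
        if mm.sum()>3: print(n,round(lo,3),mm.sum(),'s',np.percentile(s[mm],[5,50,95]).round(3),'t',np.percentile(t[mm],[5,50,95]).round(3))
E
```

```text
side1 0.096 10 s [0.188 0.191 0.194] t [-0.015 -0.005  0.01 ]
side1 0.104 32 s [0.186 0.189 0.192] t [-0.019 -0.004  0.011]
side1 0.112 38 s [0.185 0.189 0.198] t [-0.02  -0.007  0.007]
side1 0.12 34 s [0.186 0.189 0.193] t [-0.02  -0.003  0.011]
side1 0.128 10 s [0.186 0.189 0.194] t [-0.021 -0.009  0.009]
side2 0.056 6 s [0.132 0.178 0.194] t [-0.016 -0.005  0.012]
side2 0.064 9 s [0.188 0.191 0.194] t [-0.019 -0.006  0.006]
side2 0.072 34 s [0.186 0.189 0.193] t [-0.019 -0.005  0.008]
side2 0.08 36 s [0.186 0.189 0.195] t [-0.02  -0.004  0.008]
side2 0.088 29 s [0.185 0.188 0.192] t [-0.018 -0.004  0.01 ]
side2 0.096 38 s [0.185 0.189 0.191] t [-0.022 -0.005  0.013]
side2 0.104 45 s [0.186 0.188 0.192] t [-0.023 -0.006  0.013]
side2 0.112 11 s [0.186 0.191 0.201] t [-0.005 -0.002  0.012]
```

Laterally the fingers are where expected (front face s≈0.19, so centre 0.20). Their visible lower end is about 20 mm above the reported TCP height, so there is no contact yet. I'll carry on down, guarded by force.

```bash
python3 - <<'E'
from h import *
f0=fz(); z=.0436; log=[]
while z>.024:
    z-=.0008; robot.servo_line(pt(.2,z),speed=.02); f=fz()-f0; log.append(round(float(f),1))
    if f>2.5: 
        robot.dwell(.1); f=fz()-f0
        if f>2: break
print('touch',robot.read_t(),z,inbed(),f,log)
E
```

```text
touch 14.3 0.029199999999999973 [ 0.2    -0.0059  0.0297] 5.6334684225492975 [-0.2, -1.0, -0.7, -0.6, -0.2, -0.2, 0.5, -0.7, -0.6, -0.7, -0.7, -1.4, -0.2, 0.7, -0.9, -0.1, 0.5, 4.4]
```

```bash
python3 - <<'E'
from h import *
f0=0.0; z=.0294; log=[]; s=.2; lost=0
while s>.012 and lost<2:
    s-=.008; robot.servo_line(pt(s,z),speed=.05); F=np.array(robot.read_force()); f=F[2]-f0; b=inbed()
    log.append((round(s,3),round(z,4),b[2],round(float(f),1),round(float(np.hypot(F[0],F[1])),1)))
    if f>30 or np.hypot(F[0],F[1])>20: break
    if f>8: z+=.0004
    elif f<2.5:
        if s<.04: lost+=1
        else: z-=.0004
    else: lost=0
for l in log: print(*l)
print(robot.read_t(),inbed())
E
```

```text
0.192 0.0294 0.0297 3.9 2.3
0.184 0.0294 0.0297 4.6 2.0
0.176 0.0294 0.0297 4.9 1.2
0.168 0.0294 0.0297 5.3 1.8
0.16 0.0294 0.0297 5.9 2.1
0.152 0.0294 0.0297 5.5 1.8
0.144 0.0294 0.0297 6.1 1.9
0.136 0.0294 0.0297 5.7 1.9
0.128 0.0294 0.0297 4.7 1.1
0.12 0.0294 0.0298 6.4 2.3
0.112 0.0294 0.0297 6.3 2.8
0.104 0.0294 0.0297 5.5 1.4
0.096 0.0294 0.0297 5.5 1.6
0.088 0.0294 0.0296 5.4 2.2
0.08 0.0294 0.0295 5.7 2.4
0.072 0.0294 0.0295 5.0 2.3
0.064 0.0294 0.0295 5.0 1.3
0.056 0.0294 0.0295 5.9 1.7
0.048 0.0294 0.0295 5.2 1.5
0.04 0.0294 0.0295 5.1 1.2
0.032 0.0294 0.0286 0.4 0.4
0.024 0.0294 0.0292 -0.4 0.6
21.0833 [ 0.0236 -0.0063  0.0292]
```

Steady 4–6 N along the batten, and contact is lost at s≈0.03, which agrees with the camera's notch (centre s≈0.017). Next I press the key there.

```bash
python3 - <<'E'
from h import *
s=.017; robot.servo_line(pt(s,.0292),speed=.04); robot.servo_line(pt(s,.017),speed=.05); z=.017; log=[]
while z>-.002:
    z-=.0007; robot.servo_line(pt(s,z),speed=.02); F=np.array(robot.read_force()); log.append((round(z,4),inbed()[2],F.round(1).tolist()))
    if F[2]>25 or np.hypot(F[0],F[1])>15: break
robot.dwell(.3)
for l in log: print(*l)
print(robot.read_t(),inbed(),robot.read_force())
save('side','side3'); im=cv2.imread('pics/side3.png')[130:330,230:430]; cv2.imwrite('pics/side3c.png',cv2.resize(im,None,fx=2.8,fy=2.8))
E
```

```text
0.0163 0.0164 [-0.7, 0.1, 1.3]
0.0156 0.0156 [-0.6, -0.2, -0.3]
0.0149 0.0149 [0.1, -0.4, 0.5]
0.0142 0.0141 [0.3, -0.1, -0.2]
0.0135 0.0136 [-0.0, -0.2, 1.3]
0.0128 0.013 [-1.2, 0.0, 4.5]
0.0121 0.0123 [-1.4, -0.1, 4.9]
0.0114 0.0115 [-1.5, 0.2, 6.0]
0.0107 0.0108 [-1.4, 0.1, 4.7]
0.01 0.01 [-0.4, 0.2, 4.5]
0.0093 0.0093 [0.1, -0.5, 3.6]
0.0086 0.0086 [0.0, 0.6, 4.1]
0.0079 0.0079 [0.0, 0.5, 3.9]
0.0072 0.0072 [0.2, 0.2, 4.0]
0.0065 0.0065 [-0.2, 0.7, 4.1]
0.0058 0.0058 [1.2, -0.7, 3.8]
0.0051 0.0056 [-2.1, -0.0, 9.4]
0.0044 0.0055 [-4.7, 0.8, 16.4]
0.0037 0.0055 [-6.4, 1.3, 21.8]
0.003 0.0054 [-9.9, 1.2, 28.9]
27.1 [ 0.017  -0.0057  0.0054] [-9.02574878  0.48111931 29.41088718]
```

View pics/side3c.png

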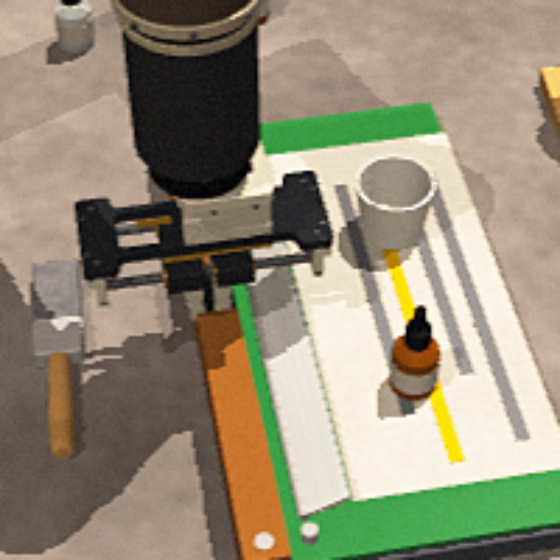

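The key travelled from z≈0.0134 to 0.0055, about 8 mm, onto a hard stop. The picture shows the bar tilted up (gap at its near end, (330,505)) and the bystanders in place. Next I withdraw straight up and check.

```bash
python3 - <<'E'
from h import *
robot.servo_line(pt(.017,.03),speed=.05); robot.servo_line(pt(.017,.17),speed=.15); robot.goto(pt(.3,.2),R(-1)); robot.dwell(.3)
im,d=save('side','side4'); W0=cloud('side',np.load('pics/side0.npy')); W=cloud('side',d)
for n,w in(('before',W0),('after',W)):
    D=w[...,:2]-MID; s=D@by; t=D@bx
    print(n,'key z',np.nanmedian(w[...,2][(abs(s-.017)<.012)&(abs(t)<.01)]).round(4))
    m=(s>-.17)&(s<-.05)
    for a in(.04,.05,.06,.068): print('  bar',a,np.nanmedian(w[...,2][m&(abs(t-a)<.003)]).round(4))
print(robot.read_t(),robot.read_force(),inbed())
for n,c in(('brush',(240,262,222,294)),('A',(368,390,240,272)),('cup',(357,386,187,222)),('b',(248,266,118,150)),('c',(311,328,110,139))):
    sl=np.s_[c[2]:c[3],c[0]:c[1]]; print(n,np.nanmedian(np.linalg.norm(W[sl]-W0[sl],axis=-1)).round(4))
cv2.imwrite('pics/side4c.png',cv2.resize(im[100:340,230:450,::-1],None,fx=2.4,fy=2.4))
E
```

```text
before key z 0.0361
  bar 0.04 0.0385
  bar 0.05 0.0381
  bar 0.06 0.0379
  bar 0.068 0.0381
after key z 0.0283
  bar 0.04 0.0409
  bar 0.05 0.0457
  bar 0.06 0.0504
  bar 0.068 0.0523
30.375 [-0.459551   -0.76235117 -0.68717513] [ 0.2992 -0.0058  0.2001]
brush 0.0022
A 0.002
cup 0.0023
b 0.003
c 0.0032
```

View pics/side4c.png

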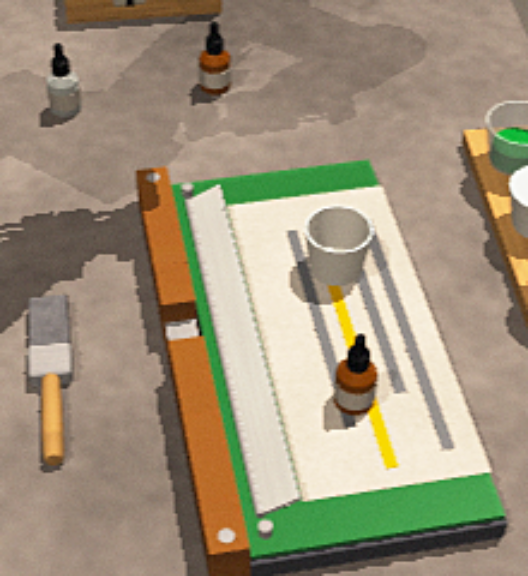

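The key is down in its notch at (182,328) and the bar is tilted up with the hand away. The slope is about 0.0095/0.02, or 0.44 rad.

```bash
python3 -c "
from h import *
robot.job_done()"
```

```text
the job is handed in; nothing more can be done
```

The clamp is released and the job is handed in, about 30 s into the 72 s allowed. I don't know the verdict, since the hand-in reports none.

- **Feeling for the notch:** With the fingers shut, I touched the batten 200 mm left of its middle. I then slid inward at about 4–6 N until contact was lost about 30 mm left of the middle. That agreed with the camera, which put the notch centre about 17 mm left of the middle.
- **Pressing the key:** I pressed at that centre. The key went down about 8 mm at 4–6 N onto a hard stop, held at about 29 N. I then withdrew straight up and moved clear.
- **Last checks, by side-camera depth:**
  - The key top went from 36.1 to 28.3 mm and stayed down.
  - The clamp bar slopes about 0.44 rad and stays up.
  - The brush, both bottles left of the bed, bottle A and the cup changed by 3 mm or less, which is about the camera's accuracy.
  - The jar was not checked, but the arm never went near it.
- **One disagreement:** The real fingertips met the batten with the reported TCP at 30 mm instead of 52 mm, so the tips end about 22 mm short of the reported TCP. My first descent therefore stopped without touching anything. I went on down guarded by force and used the felt contact height from then on.

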